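# Knock a jammed spacer out of the loading fixture

### The arm

A 6-joint arm with a two-finger parallel gripper is mounted at the origin on the work surface. World frame = base frame: x ahead of the robot, y to its left, z up, the work surface at z = 0. Lengths are in m, angles in rad, forces in N, time in s.
With the tool pointing down it reaches from about 0.25 to 0.775 m from the base axis. Payload 4 kg.
Tool frame: the origin (TCP) lies on the centre line of the jaws, within the pads' length; the fingertips stand 14 mm ahead of it and the grasp point (between the pads) lies 5 mm behind it (robot.tip_extent is the distance from the TCP to the fingertips, in m); z points along the fingers, y is the line along which they close (so a half turn about z gives the same grasp; the last joint's range is limited). The gripper opens to 94 mm and grips with 3 to 60 N. Pads are 16 mm wide; open, the fingers measure 119 mm over their backs; the gripper's body (75 mm by 177 mm) begins 78 mm behind the grasp point.
Start: joints at [1.069, 0.087, 1.371, -0, 1.684, -0.103], TCP at [0.214, 0.507, 0.22] pointing down, gripper open.
Joint ranges: [-3.1, 3.1], [-0.76, 2.03], [0.27, 2.55], [-1.08, 4.22], [0.17, 2.65], [-2.57, 2.57]. Speed limits (rad/s): [2.79, 2.79, 3.14, 3.14, 3.14, 3.14].

### API

Orientations are given as [roll, pitch, yaw] about the fixed x, y, z axes, in that order (R = Rz(yaw) Ry(pitch) Rx(roll)).
In Python, from bench import robot gives the robot as it stands.
- The arm moves only by the tool send_rows, never from a script. Its argument "targets" is text: rows parted by semicolons, each of 6 numbers parted by spaces: the shift along the tool's x, y, z in cm, then the turn, a rotation vector about the tool's x, y, z in rad. In form: x y z ax ay az; .... A call has exactly 8 rows; each row shifts and turns the commanded pose from where the row before left it, along the tool's axes as they then stand; what a row does not reach is not made up. A row lasts 1/8 s, in which the tool goes at most 62.5 mm and 10.7 degrees, less where a joint would pass 70% of its speed; a pose out of reach is approached as far as the arm can. A call is refused whole if a number of a shift passes 6.25 or a number of a turn 0.188, either way. A call with a gripper value outside its range is refused whole. "claw" is the opening, from 0 (shut) to 1 (fully open), set as the call begins (left out, the last holds). The fingers move at their own pace and stop on an object; "grip_force" is the grip in N (left out, the last holds). Time passes only in rows, so rows that do not move let the fingers close, or fill a call up. It gives the time, the measured TCP pose, the force, the opening and the grip force at its end, in the units of the state.
- robot.get_state(): the state, without advancing time (a new reading comes with each control period).
- robot.capture(name): name is "side" or "top"; returns the picture (480x640x3 uint8, blue, green, red); there is no depth.
- robot.camera_params(name): a dict with "intrinsics" (3x3 intrinsics, pixels), "rvec" (rotation vector, rad) and "tvec" (3), from world to camera coordinates, as OpenCV has them. Camera axes: x right, y down, z forward; pixel columns grow to the right and rows downward; lengths in m; the calibration is good to about 2 mm. A picture is of the moment at which its call begins. camera_params takes no time and is no camera call.
- robot.sign_off(): hands the job in; it is judged then, once.
The state is a dict: "t": time; "joint_positions": joint angles; "joint_velocities": joint speeds; "joint_efforts": joint torques, N m; "position": TCP position; "tcp_rot": TCP orientation; "ft_force": force on the tool from outside, world axes, zero at the start; "moment": the same for the moment, N m; "width": finger opening in m; "gripper_force": force on a finger pad.
Only numpy, scipy, OpenCV 4.12 (cv2) and the standard library are available. Lean on these libraries where they do the work, as an engineer would, in place of code of your own. Each camera call takes 0.05 s, during which the arm holds its last target. There are 200 camera calls.

### The job

An aluminium spacer is jammed under the bridge of the loading fixture. Take the wooden knocking block from its sloping cradle and, with it, knock the spacer out sideways towards the open bay until it is clear of the bridge, without the gripper touching the spacer while it is still under there. Put the block back in its cradle as it was, lift the spacer out and set it upright in the empty compartment of the tray, leaving everything else where it is.

Things in the scene. Friction and masses are not known exactly. Their poses are not given: they have to be found in the camera images.
- fixture: Fixed loading fixture. Grey base plate 150 (x) x 170 (y, -78 to +92) x 20 mm high; origin on the bench below the middle of its bridge. A straight channel runs along the fixture's y on the base top (z=20): steel rails 24 mm high (tops z=44), y=-40 to +10, inner faces x=-19 and +17, outer faces x=-33 and +31. The points below have the fixture's axes.
- entry (a point): Middle of the floor at the -y end of the channel (fixture y=-40, z=20 mm). From here to y=-18 shoulders as high as the rails narrow the channel to 30 mm (x=-15 to +15). The knocking block goes in here, in the fixture's +y direction, its top leaning back towards -y so that it gets beneath the bridge and the head.
- bridge (a point): Middle of the underside of the bridge bar, 66 mm above the bench. The bar is 140 mm (x) by 16 mm (y, -8 to +8), 18 mm thick, on two posts of 9 mm radius at x=-58 and +58.
- head (a point): Middle of the underside of the head box over the bridge, 96 mm above the bench. The box spans x=-45 to +45, y=-25 to +15 and goes up to z=165; a handwheel of 20 mm radius on it reaches z=189.
- bay (a point): Middle of the open bay's floor (fixture y=+44, z=20 mm). The bay runs from y=+10 to +78: flat, no rails, ending at a 10 mm high stop (x=-30 to +30, y=+78 to +86). The jammed spacer can be knocked only this way, +y.
- clamp (a point): Face of the brass spring pad in the -x rail (12 x 12 mm, y=-6 to +6, 28 to 40 mm above the bench), pressing the spacer against the +x rail with about 5 N; it comes out 1.5 mm at most when the spacer has left.
- spacer: The jammed part: loose aluminium block 34 (x) x 44 (y) x 40 mm high, about 0.16 kg, origin at the centre of its underside, axes as the fixture's at the start. Starts on the channel floor, its centre 5 to 8 mm to +y of the bridge's middle, held by the side pad: about 8 to 18 N along +y moves it. It is clear of the bridge once its origin is more than 31 mm along the fixture's +y.
- block: Wooden knocking block: loose bar 16 (x) x 20 (y) x 112 mm (z), about 0.09 kg, origin at the centre of its foot end, z along its length. It starts in the cradle leaning 35 degrees from vertical, top towards the cradle's -x, its y along the cradle's y. Grip it across its y faces: cheeks reach 28 mm up from the foot, and beneath it lies only a 10 mm wide rib up to 78 mm.
- cradle: Fixed plywood cradle, base 110 (x=-60 to +50) x 70 x 10 mm, origin on the bench. It holds the block sloping, 35 degrees from vertical, top leaning to the cradle's -x: the block's -x face lies on a rib, its foot on a stop, between two cheeks 27 mm apart.
- cradle_foot (a point): Where the block's origin (foot centre) lies when the block is home in the cradle: 20 mm along the cradle's +x, 30 mm above the bench. Axes parallel to the cradle's (not sloped).
- tray: Fixed grey open tray 120 (x) x 156 (y) x 20 mm high, walls and divider 4 mm, floor 4 mm thick, origin on the bench below its centre. A divider along its x at y=0 makes two compartments about 112 x 72 mm; the one on the +y side (centre y=+38 mm) is empty, the one on the -y side holds a steel bush.
- bush: Bystander: loose steel ring, 32 mm across, 22 mm high, in the -y compartment of the tray; origin under its centre.
- plug: Bystander: loose steel pin 16 mm across, 22 mm high, standing on the fixture's base near the corner at -x, -y (about x=-55, y=-60 mm of the fixture).
- jar: Bystander: jar 48 mm across, 75 mm high, left and beyond; origin under its centre.
- weight: Bystander: steel knob weight 48 mm across, 68 mm high, right and beyond; origin under its centre.
- driver: Bystander: screwdriver about 190 mm long lying across, beyond the fixture.
- sample: Bystander: dark steel block 50 x 35 x 25 mm at the right; origin under its centre.
- rod: Bystander: dark steel cylinder 26 mm across, 60 mm high, standing at the left; origin under its centre.
Mind the look-alikes: they are no part of the job. Of the things like the block, leave any that is orange, red or turquoise; of the rest the larger one is meant.

How it is judged:
On the way, in this order (a step that is already met when the one before it is completed fails the run):
1. the spacer is knocked clear of the bridge into the bay, still down on the fixture (y of spacer in the frame of fixture above 0.031 m and height (world z) of spacer below 0.03 m), for 0.1 s.
2. the spacer is lifted out of the fixture (height (world z) of spacer above 0.07 m), for 0.1 s.
At the end, for the whole second after the job is handed in: The spacer stands upright (within 0.1 rad) on the floor of the tray's empty (+y) compartment; the block is back in its cradle, its foot within 15 mm of the cradle's foot point and sloping as before (within about 0.15 rad, turned by no more than 0.25 rad); both at rest and released (y of spacer in the frame of tray between 0.01 and 0.066 m and x of spacer in the frame of tray between -0.045 and 0.045 m and height (world z) of spacer below 0.01 m and angle between spacer's own z axis and vertical below 0.1 rad and linear speed of each of spacer, block below 0.02 m/s and distance between block and cradle_foot below 0.015 m and angle between block's own z axis and vertical between 0.46 and 0.76 rad and height (world z) of block above 0.02 m and angle between the y axis of block and the y axis of cradle, either way round below 0.25 rad); the robot touches nothing.
It fails at once if the gripper or arm touches the spacer while it is still under the bridge (y of spacer in the frame of fixture between -0.04 and 0.03 m and height (world z) of spacer below 0.03 m and x of spacer in the frame of fixture between -0.03 and 0.03 m and contact force between any of the fingers, the arm and spacer above 0.5 N).
It fails at once if a bystander is moved more than 25 mm (distance of any of bush, plug, jar, weight, driver, sample, rod from where it was at the start of the episode above 0.025 m).
It also fails if it takes over 72 s, if anything falls off the work surface, if the arm or the gripper's body presses on something with over 40 N, if the wrist force passes 120 N, or if a joint passes its speed limit or range.

## Working session

There is one attempt and no reset: what is moved stays moved. The work goes in short steps, Python scripts to look and compute and a tool call to move; the robot and the scene stay as the last step left them, time stands still between calls to the robot, and variables do not carry over. Pictures are saved under pics/ and viewed, at most 10 in all, crops included, and the job is handed in when it is done.

Besides the shell and the picture viewer there is one more tool, called as name(argument=value, ...) on one line, values as JSON. send_rows: Moves the arm, as the interface text tells. Its arguments: {"type":"object","properties":{"targets":{"type":"string"},"claw":{"type":"number"},"grip_force":{"type":"number"}},"required":["targets"]}

```bash
mkdir -p pics; ls; python3 - <<'E'
from bench import robot
import cv2,numpy as np
for n in("top","side"):
    im=robot.capture(n);cv2.imwrite(f"pics/{n}0.png",im)
    p=robot.camera_params(n);R=cv2.Rodrigues(np.array(p["rvec"]))[0];print(n,p["intrinsics"],-R.T@np.array(p["tvec"]).ravel(),R.round(3))
s=robot.get_state();print(s["t"],s["position"],s["tcp_rot"],s["width"])
E
```

```text
pics
top [[499.10610174   0.         316.19668106]
 [  0.         499.10610174 233.68803531]
 [  0.           0.           1.        ]] [ 0.33728447 -0.01478096  1.20168271] [[-0.009 -1.     0.001]
 [-0.984  0.009 -0.176]
 [ 0.176 -0.002 -0.984]]
side [[514.0932708    0.         324.04341218]
 [  0.         514.0932708  238.22156619]
 [  0.           0.           1.        ]] [0.20517972 0.87779375 0.82208817] [[-0.949 -0.314 -0.014]
 [-0.184  0.592 -0.785]
 [ 0.254 -0.742 -0.62 ]]
0.1 [0.21335749 0.50644049 0.21845086] [-3.13968708e+00 -2.01116947e-04  2.74280292e+00] 0.0938092245539015
```

View pics/top0.png

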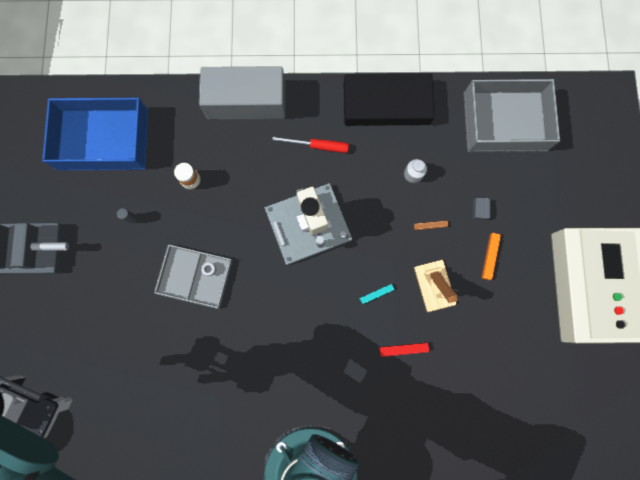

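View pics/side0.png

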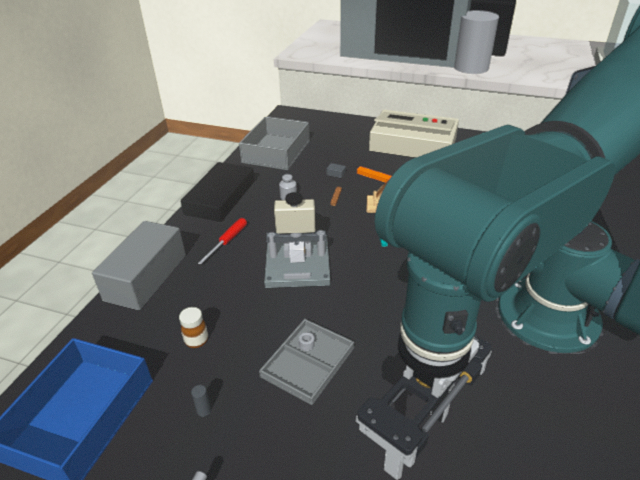

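```bash
python3 - <<'E'
import cv2,numpy as np
t=cv2.imread("pics/top0.png")
def c(im,x,y,w,h,f):return cv2.resize(im[y:y+h,x:x+w],None,fx=f,fy=f,interpolation=cv2.INTER_CUBIC)
def tick(a,x,y,f):
    for i in range(0,a.shape[1],10*f):cv2.putText(a,str(x+i//f),(i,8),0,.3,(0,255,255),1);cv2.line(a,(i,8),(i,14),(0,255,255),1)
    for i in range(0,a.shape[0],10*f):cv2.putText(a,str(y+i//f),(0,i+4),0,.3,(0,255,0),1)
    return a
A=tick(c(t,260,180,100,90,6),260,180,6) #600x540
cv2.imwrite("pics/fix.png",A)
B=np.hstack([tick(c(t,405,255,60,60,7),405,255,7),tick(c(t,150,240,90,70,4)[:280],150,240,4)[:,:].copy() if 0 else cv2.copyMakeBorder(tick(c(t,150,240,90,70,4),150,240,4),0,140,0,0,0)])
cv2.imwrite("pics/crad.png",B);print(B.shape)
E
```

```text
(420, 780, 3)
```

View pics/fix.png

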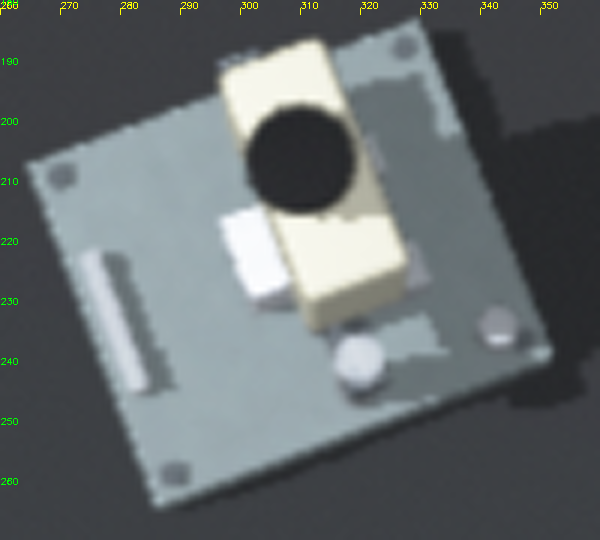

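View pics/crad.png

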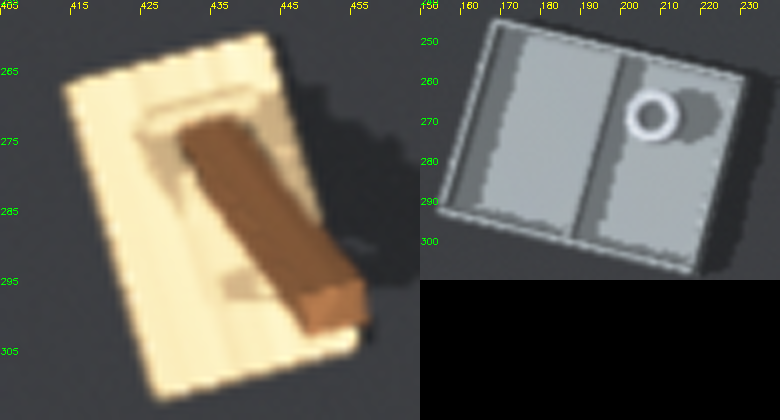

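```bash
cat > h.py <<'E'
from bench import robot
import cv2,numpy as np
from scipy.optimize import least_squares
from scipy.spatial.transform import Rotation as Ro
def proj(n,P):
    p=robot.camera_params(n);return cv2.projectPoints(np.array(P,float).reshape(-1,3),np.array(p["rvec"]),np.array(p["tvec"]),np.array(p["intrinsics"]),None)[0].reshape(-1,2)
def unproj(n,uv,z):
    p=robot.camera_params(n);R=cv2.Rodrigues(np.array(p["rvec"]))[0];c=-R.T@np.array(p["tvec"]).ravel()
    d=R.T@np.linalg.inv(p["intrinsics"])@np.array([*uv,1]);return c+d*(z-c[2])/d[2]
def T(x,P):
    P=np.array(P,float);c,s=np.cos(x[2]),np.sin(x[2]);return P@np.array([[c,-s,0],[s,c,0],[0,0,1]]).T+[x[0],x[1],0]
def fit(P,uv,x0,n="top"):
    r=least_squares(lambda x:(proj(n,T(x,P))-uv).ravel(),x0);return r.x,r.fun.reshape(-1,2).round(1).tolist()
E
python3 - <<'E'
from h import *
f=[[.075,.092,.02],[-.075,.092,.02],[-.075,-.078,.02],[.075,-.078,.02]]
X,e=fit(f,np.array([[264.2,207.2],[286.2,264.7],[352.2,238.7],[330,183]]),[.4,0,.3]);print("fix",X,e)
c=[[.05,.035,.01],[.05,-.035,.01],[-.06,.035,.01],[-.06,-.035,.01]]
C,e=fit(c,np.array([[413.9,267.1],[443.1,259.7],[427.9,312.1],[456,305]]),[.3,-.3,.2]);print("cr",C,e)
c=[[.06,.078,.02],[.06,-.078,.02],[-.06,-.078,.02],[-.06,.078,.02]]
Y,e=fit(c,np.array([[169.2,245],[230.7,259.2],[218,308],[155,292.5]]),[.3,.3,0]);print("tray",Y,e)
# checks
print("stop/spacer(y=+5.. corners z=60)/head top",proj("top",T(X,[[.03,.078,.03],[-.03,.078,.03],[.017,.029,.06],[-.017,.029,.06],[.045,.015,.165],[-.045,.015,.165],[0,0,.189],[-.055,-.06,.042]])).round(1))
print("side fixture",proj("side",T(X,f)).round(1))
# block: top-end corners, body axis from foot
a=np.radians(35);ax=np.array([-np.sin(a),0,np.cos(a)]);bx=np.array([np.cos(a),0,np.sin(a)])
ft=np.array([.02,0,.03]);
top=[ft+ax*.112+bx*sx*.008+np.array([0,sy*.01,0]) for sx in(1,-1) for sy in(1,-1)]
print("blocktop",proj("top",T(C,top)).round(1),"foot up face",proj("top",T(C,[ft+bx*.008])).round(1))
E
```

```text
fix [ 0.57760778 -0.00515649  0.36093339] [[0.2, 0.0], [-0.1, -0.2], [0.2, 0.4], [-0.4, -0.2]]
cr [ 0.426986   -0.29882309  0.2404914 ] [[0.7, 0.0], [-0.5, 0.3], [-0.2, 0.0], [0.1, -0.3]]
tray [ 0.44978471  0.27452488 -0.24083575] [[-0.5, -0.9], [0.9, -0.2], [0.3, 0.5], [-0.7, 0.6]]
stop/spacer(y=+5.. corners z=60)/head top [[276.  221.3]
 [284.8 244.4]
 [296.5 216.4]
 [301.7 229.7]
 [296.2 191.8]
 [311.3 230.3]
 [310.1 205.9]
 [342.9 232.5]]
side fixture [[264.1 281. ]
 [329.7 278.4]
 [326.4 233. ]
 [267.4 235.2]]
blocktop [[447.9 297.8]
 [456.8 295.5]
 [448.6 303.9]
 [457.5 301.6]] foot up face [[433.8 271.9]]
```

```bash
cat >> h.py <<'E'
FX=[.5776,-.0052,.3609];CR=[.4270,-.2988,.2405];TR=[.4498,.2745,-.2408]
def lean(frame_az,deg):
    "tool rotation: z along -block axis, tilted towards azimuth frame_az by deg; x=block x,y=-block y"
    a=np.radians(deg);c,s=np.cos(frame_az),np.sin(frame_az)
    bx=np.array([c*np.cos(a),s*np.cos(a),np.sin(a)]);by=np.array([-s,c,0]);return np.c_[bx,-by,-np.cross(bx,by)]
def here():
    s=robot.get_state();return np.array(s["position"]),Ro.from_euler("xyz",s["tcp_rot"]).as_matrix()
def plan(p,R,n,cyl=False,start=None):
    p0,R0=start or here();r=Ro.from_matrix(R0.T@R).as_rotvec();q=[]
    for k in range(n+1):
        f=k/n;x=p0+f*(p-p0)
        if cyl:
            a0,a1=np.arctan2(p0[1],p0[0]),np.arctan2(p[1],p[0]);a=a0+f*(a1-a0);rr=np.hypot(*p0[:2])*(1-f)+f*np.hypot(*p[:2]);x[:2]=rr*np.cos(a),rr*np.sin(a)
        q.append((x,R0@Ro.from_rotvec(r*f).as_matrix()))
    rows=[]
    for (a,A),(b,B) in zip(q,q[1:]):rows.append(" ".join(f"{v:.2f}" for v in A.T@(b-a)*100)+" "+" ".join(f"{v:.3f}" for v in r/n))
    for i in range(0,n,8):print("; ".join(rows[i:i+8]))
    return p,R
def blockpose(foot,R,s=.057): return foot-R[:,2]*s
CF=T(CR,[[.02,0,.03]])[0];RC=lean(CR[2],35)
E
python3 - <<'E'
from h import *
print([d for d in dir(robot) if d[0]!='_'])
p=blockpose(CF,RC);print("grasp",p)
s=plan(blockpose(CF,RC,.15)+[0,0,.04],RC,24,True)
print();plan(blockpose(CF,RC,.15),RC,8,start=s)
E
```

```text
['PlanningError', 'camera_params', 'capture', 'get_state', 'sign_off', 'tip_extent']
grasp [ 0.41467148 -0.30182353  0.07669167]
-4.29 -0.46 0.11 -0.032 0.011 0.100; -4.28 -0.37 0.04 -0.032 0.011 0.100; -4.26 -0.27 -0.02 -0.032 0.011 0.100; -4.24 -0.18 -0.10 -0.032 0.011 0.100; -4.22 -0.08 -0.18 -0.032 0.011 0.100; -4.20 0.02 -0.27 -0.032 0.011 0.100; -4.17 0.12 -0.35 -0.032 0.011 0.100; -4.13 0.22 -0.45 -0.032 0.011 0.100
-4.09 0.32 -0.54 -0.032 0.011 0.100; -4.04 0.43 -0.64 -0.032 0.011 0.100; -3.99 0.54 -0.73 -0.032 0.011 0.100; -3.93 0.64 -0.83 -0.032 0.011 0.100; -3.87 0.75 -0.93 -0.032 0.011 0.100; -3.80 0.86 -1.02 -0.032 0.011 0.100; -3.72 0.96 -1.11 -0.032 0.011 0.100; -3.64 1.06 -1.20 -0.032 0.011 0.100
-3.55 1.16 -1.29 -0.032 0.011 0.100; -3.46 1.26 -1.37 -0.032 0.011 0.100; -3.37 1.35 -1.45 -0.032 0.011 0.100; -3.27 1.44 -1.52 -0.032 0.011 0.100; -3.18 1.52 -1.59 -0.032 0.011 0.100; -3.07 1.60 -1.66 -0.032 0.011 0.100; -2.97 1.68 -1.71 -0.032 0.011 0.100; -2.87 1.74 -1.77 -0.032 0.011 0.100

-0.29 0.00 0.41 0.000 0.000 0.000; -0.29 0.00 0.41 0.000 0.000 0.000; -0.29 0.00 0.41 0.000 0.000 0.000; -0.29 0.00 0.41 0.000 0.000 0.000; -0.29 0.00 0.41 0.000 0.000 0.000; -0.29 0.00 0.41 0.000 0.000 0.000; -0.29 0.00 0.41 0.000 0.000 0.000; -0.29 0.00 0.41 0.000 0.000 0.000
```

```bash
python3 - <<'E'
from h import *
p0,R0=here();r=Ro.from_matrix(R0.T@RC).as_rotvec()
Rm=R0@Ro.from_rotvec(r/2).as_matrix()
s=plan(np.array([.40*np.cos(.25),.40*np.sin(.25),.27]),Rm,12,True)
plan(blockpose(CF,RC,.15)+[0,0,.02],RC,12,True,start=s)
E
```

```text
-4.12 -1.41 -0.43 -0.032 0.011 0.100; -4.05 -1.29 -0.52 -0.032 0.011 0.100; -3.98 -1.18 -0.61 -0.032 0.011 0.100; -3.90 -1.07 -0.70 -0.032 0.011 0.100; -3.81 -0.96 -0.79 -0.032 0.011 0.100; -3.72 -0.86 -0.89 -0.032 0.011 0.100; -3.63 -0.75 -0.98 -0.032 0.011 0.100; -3.53 -0.65 -1.07 -0.032 0.011 0.100
-3.42 -0.56 -1.15 -0.032 0.011 0.100; -3.31 -0.47 -1.23 -0.032 0.011 0.100; -3.20 -0.38 -1.31 -0.032 0.011 0.100; -3.08 -0.30 -1.38 -0.032 0.011 0.100
-3.12 1.35 0.20 -0.032 0.011 0.100; -3.14 1.44 0.11 -0.032 0.011 0.100; -3.15 1.54 0.02 -0.032 0.011 0.100; -3.15 1.65 -0.08 -0.032 0.011 0.100; -3.15 1.76 -0.18 -0.032 0.011 0.100; -3.14 1.87 -0.28 -0.032 0.011 0.100; -3.12 1.98 -0.39 -0.032 0.011 0.100; -3.09 2.10 -0.49 -0.032 0.011 0.100
-3.05 2.22 -0.60 -0.032 0.011 0.100; -3.01 2.33 -0.70 -0.032 0.011 0.100; -2.95 2.45 -0.80 -0.032 0.011 0.100; -2.90 2.56 -0.90 -0.032 0.011 0.100
```

send_rows(targets="-4.12 -1.41 -0.43 -0.032 0.011 0.100; -4.05 -1.29 -0.52 -0.032 0.011 0.100; -3.98 -1.18 -0.61 -0.032 0.011 0.100; -3.90 -1.07 -0.70 -0.032 0.011 0.100; -3.81 -0.96 -0.79 -0.032 0.011 0.100; -3.72 -0.86 -0.89 -0.032 0.011 0.100; -3.63 -0.75 -0.98 -0.032 0.011 0.100; -3.53 -0.65 -1.07 -0.032 0.011 0.100", claw=0.6)

```text
t: 1.1
position: [0.3823, 0.2371, 0.2526]
tcp_rot: [2.944, -0.176, 1.952]
ft_force: [0.3, 0.4, -0.4]
width: 0.0562
gripper_force: 0.0
```

send_rows(targets="-3.42 -0.56 -1.15 -0.032 0.011 0.100; -3.31 -0.47 -1.23 -0.032 0.011 0.100; -3.20 -0.38 -1.31 -0.032 0.011 0.100; -3.08 -0.30 -1.38 -0.032 0.011 0.100; -3.12 1.35 0.20 -0.032 0.011 0.100; -3.14 1.44 0.11 -0.032 0.011 0.100; -3.15 1.54 0.02 -0.032 0.011 0.100; -3.15 1.65 -0.08 -0.032 0.011 0.100")

```text
t: 2.1
position: [0.4264, -0.0308, 0.2351]
tcp_rot: [2.931, -0.439, 1.151]
ft_force: [1.2, 0.2, 0.8]
width: 0.0564
gripper_force: 0.0
```

send_rows(targets="-3.15 1.76 -0.18 -0.032 0.011 0.100; -3.14 1.87 -0.28 -0.032 0.011 0.100; -3.12 1.98 -0.39 -0.032 0.011 0.100; -3.09 2.10 -0.49 -0.032 0.011 0.100; -3.05 2.22 -0.60 -0.032 0.011 0.100; -3.01 2.33 -0.70 -0.032 0.011 0.100; -2.95 2.45 -0.80 -0.032 0.011 0.100; -2.90 2.56 -0.90 -0.032 0.011 0.100")

```text
t: 3.1
position: [0.3641, -0.3143, 0.167]
tcp_rot: [-3.131, -0.622, 0.233]
ft_force: [0.2, -0.4, 0.7]
width: 0.0562
gripper_force: 0.0
```

```bash
python3 - <<'E'
from h import *
p,R=here();print(p,"want",blockpose(CF,RC,.15)+[0,0,.02],Ro.from_matrix(R.T@RC).as_rotvec(),robot.get_state()["joint_positions"],robot.get_state()["t"])
im=robot.capture("top");cv2.imwrite("pics/top1.png",cv2.resize(im[210:340,360:540],None,fx=4,fy=4,interpolation=cv2.INTER_CUBIC))
s=plan(blockpose(CF,RC,.15),RC,3);plan(blockpose(CF,RC,.057),RC,5,start=s)
E
```

```text
[ 0.36410187 -0.314346    0.16702467] want [ 0.36286413 -0.31452911  0.17287281] [-0.00627329 -0.01087406 -0.00575542] [-1.26454309 -0.1969753   1.87222598  0.6256205   1.45391234 -0.00187495] 3.1
-0.20 -0.08 0.36 -0.001 -0.003 -0.004; -0.19 -0.08 0.36 -0.001 -0.003 -0.004; -0.19 -0.08 0.36 -0.001 -0.003 -0.004
-0.00 -0.00 1.86 0.000 0.000 0.000; 0.00 -0.00 1.86 0.000 0.000 0.000; -0.00 0.00 1.86 0.000 0.000 0.000; 0.00 -0.00 1.86 0.000 0.000 0.000; -0.00 -0.00 1.86 0.000 0.000 0.000
```

View pics/top1.png

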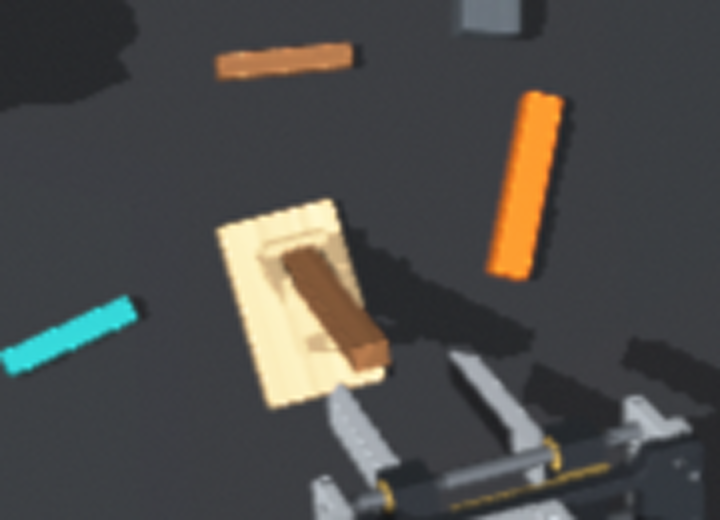

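The crop shows the block's end at (372,353) midway between the open fingertips at (340,390) and (455,355); once the 2 cm height offset is allowed for, they line up.

send_rows(targets="-0.20 -0.08 0.30 -0.001 -0.003 -0.004; -0.19 -0.08 0.30 -0.001 -0.003 -0.004; -0.19 -0.08 0.30 -0.001 -0.003 -0.004; 0 0 1 0 0 0; 0 0 1.5 0 0 0; 0 0 1.5 0 0 0; 0 0 0 0 0 0; 0 0 0 0 0 0")

```text
t: 4.15
position: [0.3873, -0.3053, 0.1243]
tcp_rot: [3.138, -0.613, 0.253]
ft_force: [0.5, 0.0, 0.9]
width: 0.056
gripper_force: 0.0
```

```bash
python3 - <<'E'
from h import *
p,R=here();t=blockpose(CF,RC,.057);print(R.T@(t-p)*100,Ro.from_matrix(R.T@RC).as_rotvec())
E
```

```text
[-0.50062878  0.33409736  5.47386863] [-0.00410512 -0.00189073  0.01029161]
```

send_rows(targets="-0.25 0.17 0 -0.002 -0.001 0.005; -0.25 0.17 0 -0.002 -0.001 0.005; 0 0 1.5 0 0 0; 0 0 1.5 0 0 0; 0 0 1.5 0 0 0; 0 0 0.97 0 0 0; 0 0 0 0 0 0; 0 0 0 0 0 0")

```text
t: 5.15
position: [0.4146, -0.3023, 0.077]
tcp_rot: [3.141, -0.611, 0.241]
ft_force: [-0.8, -0.6, 0.7]
width: 0.0563
gripper_force: 0.0
```

send_rows(targets="0 0 0 0 0 0; 0 0 0 0 0 0; 0 0 0 0 0 0; 0 0 0 0 0 0; 0 0 0 0 0 0; 0 0 0 0 0 0; 0 0 0 0 0 0; 0 0 0 0 0 0", claw=0, grip_force=55)

```text
t: 6.15
position: [0.4144, -0.3023, 0.0768]
tcp_rot: [3.141, -0.611, 0.241]
ft_force: [-0.9, 0.7, 2.0]
width: 0.0196
gripper_force: 55.0
```

```bash
cat >> h.py <<'E'
RG=lean(FX[2]+np.pi/2,45)
def fpose(y,z=.028,x=0.,R=RG): "TCP with block's leading corner at fixture y, foot centre z"; return T(FX,[[x,y-.008*np.cos(np.pi/4),z]])[0]-R[:,2]*.057
E
python3 - <<'E'
from h import *
p,R=here();t=blockpose(CF,RC,.057);print(p,R.T@(t-p)*100,Ro.from_matrix(R.T@RC).as_rotvec(),robot.get_state()["gripper_force"])
im=robot.capture("top");cv2.imwrite("pics/top2.png",cv2.resize(im[210:340,360:540],None,fx=4,fy=4,interpolation=cv2.INTER_CUBIC))
print("up");a=plan(p-R[:,2]*.10+[0,0,.05],R,5)
print("go");b=plan(fpose(-.055,.075),RG,12,start=a);
print(a,b)
E
```

```text
[ 0.41443508 -0.30228958  0.07681822] [ 0.02065699 -0.03964138  0.02988241] [0.00042754 0.00020609 0.0002158 ] 55.00056982040405
up
0.57 0.00 -2.82 -0.000 0.000 -0.000; 0.57 0.00 -2.82 -0.000 0.000 -0.000; 0.57 0.00 -2.82 -0.000 0.000 -0.000; 0.57 0.00 -2.82 -0.000 0.000 -0.000; 0.57 0.00 -2.82 -0.000 0.000 -0.000
go
1.59 -1.25 2.06 0.091 0.011 -0.108; 1.68 -0.88 2.18 0.091 0.011 -0.108; 1.73 -0.49 2.26 0.091 0.011 -0.108; 1.74 -0.09 2.31 0.091 0.011 -0.108; 1.70 0.30 2.31 0.091 0.011 -0.108; 1.62 0.69 2.29 0.091 0.011 -0.108; 1.50 1.07 2.22 0.091 0.011 -0.108; 1.35 1.42 2.13 0.091 0.011 -0.108
1.15 1.74 2.00 0.091 0.011 -0.108; 0.93 2.03 1.84 0.091 0.011 -0.108; 0.68 2.27 1.65 0.091 0.011 -0.108; 0.40 2.47 1.44 0.091 0.011 -0.108
(array([ 0.35873446, -0.31590595,  0.20874524]), array([[ 7.95639437e-01,  2.38121802e-01,  5.57006188e-01],
       [ 1.95350103e-01, -9.71235184e-01,  1.36163706e-01],
       [ 5.73407555e-01,  4.74002301e-04, -8.19270133e-01]])) (array([ 0.61325132, -0.09965791,  0.11530509]), array([[-0.249691  ,  0.9355794 , -0.249691  ],
       [ 0.66155454,  0.3531164 ,  0.66155454],
       [ 0.70710678, -0.        , -0.70710678]]))
```

View pics/top2.png

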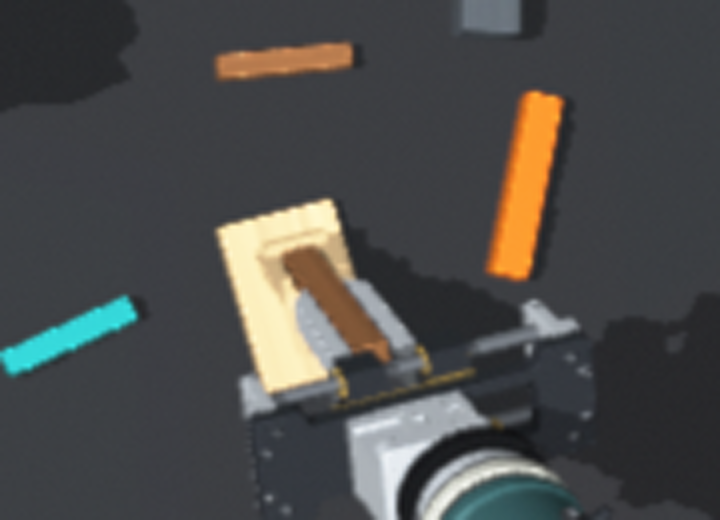

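send_rows(targets="0.3 0 -2.6 0 0 0; 0.5 0 -2.8 0 0 0; 0.6 0 -2.9 0 0 0; 0.7 0 -2.9 0 0 0; 0.7 0 -2.9 0 0 0; 1.59 -1.25 2.06 0.091 0.011 -0.108; 1.68 -0.88 2.18 0.091 0.011 -0.108; 1.73 -0.49 2.26 0.091 0.011 -0.108")

```text
t: 7.2
position: [0.422, -0.2614, 0.1843]
tcp_rot: [-3.104, -0.65, 0.644]
ft_force: [-0.5, -1.1, -1.0]
width: 0.0199
gripper_force: 55.0
```

send_rows(targets="1.74 -0.09 2.31 0.091 0.011 -0.108; 1.70 0.30 2.31 0.091 0.011 -0.108; 1.62 0.69 2.29 0.091 0.011 -0.108; 1.50 1.07 2.22 0.091 0.011 -0.108; 1.35 1.42 2.13 0.091 0.011 -0.108; 1.15 1.74 2.00 0.091 0.011 -0.108; 0.93 2.03 1.84 0.091 0.011 -0.108; 0 0 0 0 0 0")

```text
t: 8.2
position: [0.5711, -0.1334, 0.1275]
tcp_rot: [-3.106, -0.765, 1.631]
ft_force: [-0.5, -0.3, -1.9]
width: 0.0197
gripper_force: 55.0
```

```bash
python3 - <<'E'
from h import *
print(robot.get_state()["joint_positions"])
plan(fpose(-.055,.075),RG,3)
E
```

```text
[-0.62980934  0.50847864  1.2130206   0.5780936   1.93303887 -0.63943299]
0.47 1.50 0.96 0.058 0.006 -0.072; 0.35 1.59 0.87 0.058 0.006 -0.072; 0.23 1.66 0.78 0.058 0.006 -0.072
```

send_rows(targets="0.47 1.50 0.96 0.058 0.006 -0.072; 0.35 1.59 0.87 0.058 0.006 -0.072; 0.23 1.66 0.78 0.058 0.006 -0.072; 0 0 0 0 0 0; 0 0 0 0 0 0; 0 0 0 0 0 0; 0 0 0 0 0 0; 0 0 0 0 0 0")

```text
t: 9.2
position: [0.6121, -0.1024, 0.1186]
tcp_rot: [3.136, -0.783, 1.931]
ft_force: [-0.1, 0.5, -0.4]
width: 0.0196
gripper_force: 55.0
```

```bash
python3 - <<'E'
from h import *
p,R=here();t=fpose(-.055,.075);print(R.T@(t-p)*100,Ro.from_matrix(R.T@RG).as_rotvec())
im=robot.capture("top");im2=robot.capture("side")
f=lambda im,x,y,w,h:cv2.resize(im[y:y+h,x:x+w],None,fx=4,fy=4,interpolation=cv2.INTER_CUBIC)
cv2.imwrite("pics/st3.png",np.hstack([f(im,270,170,110,100),f(im2,250,180,90,100)]))
# predicted block corners in images
c=[p+R@np.array([sx*.008,sy*.01,z]) for z in(.057,-.055) for sx in(1,-1) for sy in(1,-1)]
print(((proj("top",c)-[270,170])*4).round());print(((proj("side",c)-[250,180])*4+[440,0]).round())
plan(fpose(-.055,.030),RG,3)
E
```

```text
[-0.08302985  0.20463093  0.38534817] [ 0.00611154  0.00236529 -0.00063331]
[[250. 138.]
 [263. 169.]
 [268. 135.]
 [280. 167.]
 [392.  53.]
 [406.  86.]
 [409.  51.]
 [423.  84.]]
[[609. 155.]
 [642. 154.]
 [610. 159.]
 [643. 158.]
 [604. -25.]
 [637. -26.]
 [606. -19.]
 [638. -20.]]
-1.09 0.06 1.18 0.002 0.001 -0.000; -1.09 0.06 1.18 0.002 0.001 -0.000; -1.09 0.06 1.18 0.002 0.001 -0.000
```

View pics/st3.png

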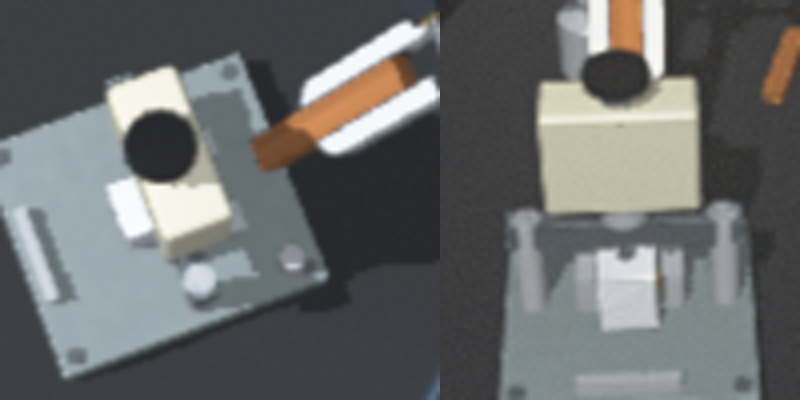

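The picture shows the block's foot end at about (252–280, 140–170) in the left crop, as predicted, in front of the channel entry.

send_rows(targets="-1.09 0.06 1.18 0.002 0.001 0; -1.09 0.06 1.18 0.002 0.001 0; -1.09 0.06 1.18 0.002 0.001 0; 0 0 0 0 0 0; 0 0 0 0 0 0; 0.5 0 0.5 0 0 0; 0.5 0 0.5 0 0 0; 0 0 0 0 0 0")

```text
t: 10.3
position: [0.6083, -0.0855, 0.0707]
tcp_rot: [-3.141, -0.786, 1.933]
ft_force: [0.3, -0.2, -1.7]
width: 0.0195
gripper_force: 55.0
```

```bash
cat >> h.py <<'E'
def chk(y,z=.029):
    p,R=here();print((R.T@(fpose(y,z)-p)*100).round(2),Ro.from_matrix(R.T@RG).as_rotvec().round(3),robot.get_state()["ft_force"])
E
python3 -c "
from h import *
chk(-.041);plan(fpose(-.018,.029),RG,4)"
```

```text
[-0.17 -0.03  0.03] [-0.001 -0.001  0.001] [ 0.26236208 -0.18745418 -1.67980979]
0.36 -0.01 0.41 -0.000 -0.000 0.000; 0.36 -0.01 0.41 -0.000 -0.000 0.000; 0.36 -0.01 0.41 -0.000 -0.000 0.000; 0.36 -0.01 0.41 -0.000 -0.000 0.000
```

send_rows(targets="0.36 -0.01 0.41 0 0 0; 0.36 -0.01 0.41 0 0 0; 0.36 -0.01 0.41 0 0 0; 0.36 -0.01 0.41 0 0 0; 0.2 0 0.2 0 0 0; 0.2 0 0.2 0 0 0; 0.2 0 0.2 0 0 0; 0.2 0 0.2 0 0 0")

```text
t: 11.3
position: [0.5973, -0.0584, 0.069]
tcp_rot: [3.141, -0.78, 1.93]
ft_force: [1.5, -7.8, 0.3]
width: 0.0196
gripper_force: 55.0
```

```bash
python3 -c "
from h import *
chk(-.007);plan(fpose(.0145,.029),RG,8)"
```

```text
[0.29 0.03 0.24] [ 0.002  0.006 -0.001] [ 1.54579625 -7.84736208  0.30255278]
0.23 0.00 0.22 0.000 0.001 -0.000; 0.23 0.00 0.22 0.000 0.001 -0.000; 0.23 0.00 0.22 0.000 0.001 -0.000; 0.23 0.00 0.22 0.000 0.001 -0.000; 0.23 0.00 0.22 0.000 0.001 -0.000; 0.23 0.00 0.22 0.000 0.001 -0.000; 0.23 0.00 0.22 0.000 0.001 -0.000; 0.23 0.00 0.22 0.000 0.001 -0.000
```

Pushing with about 8 N, as expected. I'll go on.

send_rows(targets="0.22 0 0.21 0 0.001 0; 0.22 0 0.21 0 0.001 0; 0.22 0 0.21 0 0.001 0; 0.22 0 0.21 0 0.001 0; 0.22 0 0.21 0 0.001 0; 0.22 0 0.21 0 0.001 0; 0.22 0 0.21 0 0.001 0; 0.22 0 0.21 0 0 0")

```text
t: 12.3
position: [0.5876, -0.0322, 0.0693]
tcp_rot: [-3.141, -0.794, 1.932]
ft_force: [-0.1, -0.9, 0.0]
width: 0.0197
gripper_force: 55.0
```

```bash
python3 - <<'E'
from h import *
chk(.0145)
f=lambda im,x,y,w,h:cv2.resize(im[y:y+h,x:x+w],None,fx=4,fy=4,interpolation=cv2.INTER_CUBIC)
cv2.imwrite("pics/st4.png",np.hstack([f(robot.capture("top"),270,170,110,100),f(robot.capture("side"),250,180,90,100)]))
for y in(.031,.036):
    c=T(FX,[[sx*.017,y+.022*sy,.06] for sy in(1,-1) for sx in(1,-1)]);print(((proj("top",c)-[270,170])*4).round().tolist(),((proj("side",c)-[250,180])*4+[440,0]).round().tolist())
E
```

```text
[-0.19  0.02 -0.19] [-0.001 -0.008  0.   ] [-0.05415108 -0.9098048   0.00275454]
[[68.0, 200.0], [88.0, 253.0], [138.0, 173.0], [159.0, 227.0]] [[595.0, 302.0], [654.0, 300.0], [596.0, 254.0], [653.0, 252.0]]
[[60.0, 203.0], [80.0, 257.0], [130.0, 176.0], [151.0, 230.0]] [[595.0, 308.0], [654.0, 306.0], [596.0, 260.0], [654.0, 257.0]]
```

View pics/st4.png

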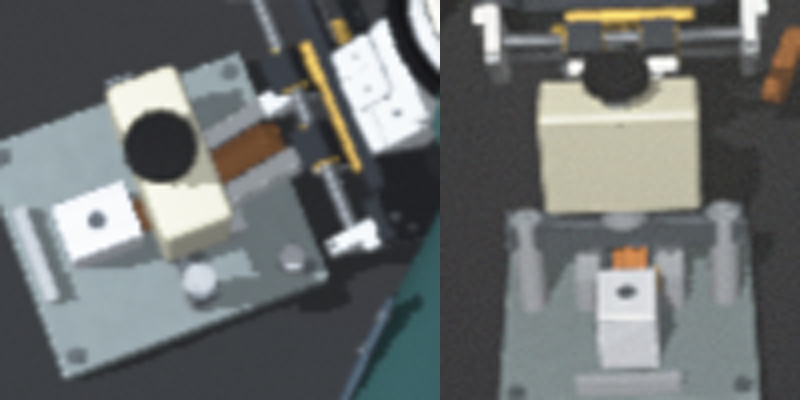

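The spacer's top face is at about (55–142, 183–262) in the left crop, so its centre is near y = +40 mm: clear of the bridge. Now I'll retract the block.

send_rows(targets="-0.5 0 -0.5 0 0 0; -0.7 0 -0.7 0 0 0; -0.7 0 -0.7 0 0 0; -0.7 0 -0.7 0 0 0; -0.7 0 -0.7 0 0 0; -0.7 0 -0.7 0 0 0; -0.7 0 -0.7 0 0 0; -0.5 0 -0.5 0 0 0")

```text
t: 13.4
position: [0.614, -0.1022, 0.0687]
tcp_rot: [-3.141, -0.793, 1.931]
ft_force: [0.4, -0.1, -1.0]
width: 0.0197
gripper_force: 55.0
```

```bash
python3 - <<'E'
from h import *
chk(-.056)
a=plan(fpose(-.065,.08),RG,4)
G=np.array([.41443,-.30229,.07682]);q=G-RC[:,2]*.07+RC[:,0]*.006+[0,0,.01]
plan(q,RC,12,start=a)
E
```

```text
[0.15 0.02 0.07] [-0.001 -0.008 -0.   ] [ 0.43815403 -0.14990469 -1.04815661]
0.79 0.00 -1.04 -0.000 -0.002 -0.000; 0.79 0.00 -1.04 -0.000 -0.002 -0.000; 0.78 0.00 -1.04 -0.000 -0.002 -0.000; 0.78 0.01 -1.04 -0.000 -0.002 -0.000
-0.46 -2.44 -0.78 -0.091 -0.011 0.108; -0.72 -2.29 -0.99 -0.091 -0.011 0.108; -0.97 -2.10 -1.18 -0.091 -0.011 0.108; -1.20 -1.87 -1.35 -0.091 -0.011 0.108; -1.41 -1.60 -1.49 -0.091 -0.011 0.108; -1.58 -1.30 -1.61 -0.091 -0.011 0.108; -1.72 -0.97 -1.69 -0.091 -0.011 0.108; -1.83 -0.62 -1.74 -0.091 -0.011 0.108
-1.89 -0.26 -1.76 -0.091 -0.011 0.108; -1.92 0.11 -1.75 -0.091 -0.011 0.108; -1.91 0.47 -1.70 -0.091 -0.011 0.108; -1.86 0.82 -1.62 -0.091 -0.011 0.108
```

send_rows(targets="0.79 0 -1.04 0 -0.002 0; 0.79 0 -1.04 0 -0.002 0; 0.78 0 -1.04 0 -0.002 0; 0.78 0.01 -1.04 0 -0.002 0; -0.46 -2.44 -0.78 -0.091 -0.011 0.108; -0.72 -2.29 -0.99 -0.091 -0.011 0.108; -0.97 -2.10 -1.18 -0.091 -0.011 0.108; -1.20 -1.87 -1.35 -0.091 -0.011 0.108")

```text
t: 14.4
position: [0.5371, -0.1763, 0.1305]
tcp_rot: [-3.097, -0.729, 1.334]
ft_force: [0.1, -1.0, -0.4]
width: 0.0198
gripper_force: 55.0
```

send_rows(targets="-1.41 -1.60 -1.49 -0.091 -0.011 0.108; -1.58 -1.30 -1.61 -0.091 -0.011 0.108; -1.72 -0.97 -1.69 -0.091 -0.011 0.108; -1.83 -0.62 -1.74 -0.091 -0.011 0.108; -1.89 -0.26 -1.76 -0.091 -0.011 0.108; -1.92 0.11 -1.75 -0.091 -0.011 0.108; -1.91 0.47 -1.70 -0.091 -0.011 0.108; -1.86 0.82 -1.62 -0.091 -0.011 0.108")

```text
t: 15.4
position: [0.3791, -0.3102, 0.1486]
tcp_rot: [3.137, -0.612, 0.238]
ft_force: [0.3, -0.2, -1.6]
width: 0.0198
gripper_force: 55.0
```

send_rows(targets="0 0 0 0 0 0; 0 0 0 0 0 0; 0 0 0 0 0 0; 0 0 0 0 0 0; 0 0 0 0 0 0; 0 0 0 0 0 0; 0 0 0 0 0 0; 0 0 0 0 0 0")

```text
t: 16.4
position: [0.3799, -0.3099, 0.1476]
tcp_rot: [3.138, -0.612, 0.241]
ft_force: [0.7, -0.4, -0.9]
width: 0.0197
gripper_force: 55.0
```

```bash
python3 - <<'E'
from h import *
p,R=here();G=np.array([.41443,-.30229,.07682]);q=G-RC[:,2]*.07+RC[:,0]*.006+[0,0,.01]
print("err to q",R.T@(q-p)*100,Ro.from_matrix(R.T@RC).as_rotvec(),"to G",R.T@(G-p)*100)
c=[p+R@np.array([sx*.008,sy*.01,z]) for z in(.057,-.055) for sx in(1,-1) for sy in(1,-1)]
print(((proj("top",c)-[390,230])*5).round().tolist())
cv2.imwrite("pics/top5.png",cv2.resize(robot.capture("top")[230:330,390:500],None,fx=5,fy=5,interpolation=cv2.INTER_CUBIC))
E
```

```text
err to q [0.00635468 0.07895618 0.00977099] [ 0.00323194 -0.0010039   0.0006037 ] to G [-1.17506293  0.05297628  7.82769896]
[[301.0, 267.0], [258.0, 278.0], [305.0, 297.0], [261.0, 308.0], [409.0, 406.0], [361.0, 418.0], [412.0, 438.0], [364.0, 451.0]]
```

View pics/top5.png

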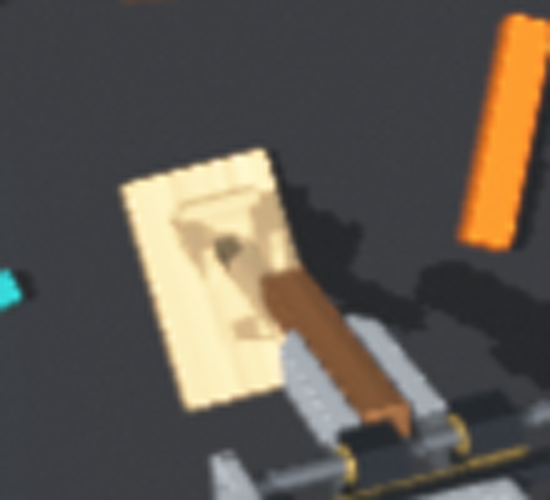

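The foot edge is at (263,282)–(303,268), within a pixel of the prediction, so there was no slip. I'll put the block in.

send_rows(targets="-0.12 0 1.0 0.003 0 0; -0.12 0.05 1.0 0 -0.001 0; -0.13 0 1.0 0 0 0; -0.13 0 1.0 0 0 0; -0.13 0 1.0 0 0 0; -0.13 0 1.0 0 0 0; -0.12 0 0.8 0 0 0; 0 0 0 0 0 0")

```text
t: 17.45
position: [0.4109, -0.3023, 0.0861]
tcp_rot: [-3.14, -0.611, 0.241]
ft_force: [0.2, -0.3, -1.3]
width: 0.0198
gripper_force: 55.0
```

send_rows(targets="-0.1 0 0.3 0 0 0; -0.1 0 0.3 0 0 0; -0.05 0 0.3 0 0 0; 0 0 0.05 0 0 0; 0 0 0 0 0 0; 0 0 0 0 0 0; 0 0 0 0 0 0; 0 0 0 0 0 0")

```text
t: 18.45
position: [0.4142, -0.3021, 0.0777]
tcp_rot: [3.141, -0.611, 0.241]
ft_force: [-0.8, -0.2, 0.0]
width: 0.0197
gripper_force: 55.0
```

```bash
python3 - <<'E'
from h import *
p,R=here();G=np.array([.41443,-.30229,.07682]);print("to G",R.T@(G-p)*100,Ro.from_matrix(R.T@RC).as_rotvec(),robot.get_state()["ft_force"])
E
```

```text
to G [-0.04024007  0.02134386  0.08133406] [2.81149485e-04 2.39478157e-06 6.07042785e-04] [-0.84166878 -0.15486524  0.00393502]
```

send_rows(targets="-0.04 0.02 0.07 0 0 0; 0 0 0 0 0 0; 0 0 0 0 0 0; 0 0 0 0 0 0; 0 0 0 0 0 0; 0 0 0 0 0 0; 0 0 0 0 0 0; 0 0 0 0 0 0", claw=0.6, grip_force=30)

```text
t: 19.45
position: [0.4144, -0.3022, 0.0769]
tcp_rot: [3.141, -0.611, 0.241]
ft_force: [-1.3, 0.1, 0.0]
width: 0.0561
gripper_force: 0.0
```

send_rows(targets="0 0 -0.8 0 0 0; 0 0 -1.2 0 0 0; 0 0 -1.5 0 0 0; 0 0 -1.8 0 0 0; 0 0 -1.8 0 0 0; 0 0 -1.8 0 0 0; 0 0 -1.8 0 0 0; 0 0 -1 0 0 0")

```text
t: 20.45
position: [0.3486, -0.319, 0.1745]
tcp_rot: [3.138, -0.611, 0.242]
ft_force: [-0.3, 0.1, -0.6]
width: 0.0567
gripper_force: 0.0
```

```bash
cat >> h.py <<'E'
def quad(im,roi,lo=200):
    x,y,w,h=roi;g=im[y:y+h,x:x+w].min(2);m=cv2.resize(g,None,fx=4,fy=4,interpolation=cv2.INTER_CUBIC)>lo
    n,l,st,c=cv2.connectedComponentsWithStats(m.astype(np.uint8));k=1+st[1:,4].argmax()
    r=cv2.minAreaRect(np.argwhere(l==k)[:,::-1].astype(np.float32));return (cv2.boxPoints(r)-1.5)/4+[x,y],st[k,4]/16
E
python3 - <<'E'
from h import *
im=robot.capture("top");cv2.imwrite("pics/top6.png",im)
for lo in(190,215,235):
    b,a=quad(im,(275,205,36,35),lo);print(lo,b.round(1).tolist(),a,"centre z60 in fixture:",end=" ")
    c=b.mean(0);w=unproj("top",c,.06);d=w-[FX[0],FX[1],0];ca,sa=np.cos(FX[2]),np.sin(FX[2]);print((ca*d[0]+sa*d[1]).round(4),(-sa*d[0]+ca*d[1]).round(4))
s=[[sx*.017,sy*.022,.06] for sy in(1,-1) for sx in(1,-1)]
print(fit(s,np.array([[55,205],[75,262],[125,183],[145,237]])/4+[270,170],[.56,.03,.36]))
print(here()[0],robot.get_state()["joint_positions"])
E
```

```text
190 [[281.5, 221.2], [299.9, 214.3], [305.1, 228.3], [286.7, 235.2]] 265.375 centre z60 in fixture: 0.001 0.0431
215 [[282.0, 221.5], [299.9, 214.8], [304.8, 228.1], [287.0, 234.7]] 236.8125 centre z60 in fixture: 0.0009 0.0429
235 [[282.6, 221.6], [299.8, 215.2], [304.5, 227.8], [287.3, 234.2]] 207.0 centre z60 in fixture: 0.0009 0.0426
(array([0.56172927, 0.03159494, 0.3282137 ]), [[-0.0, 0.5], [-0.3, -0.2], [0.3, -0.1], [0.1, -0.1]])
[ 0.34855514 -0.31953432  0.17513051] [-1.29796928 -0.21574768  1.86655301  0.61314549  1.48270198 -0.02128227]
```

```bash
cat >> h.py <<'E'
RS=lean(FX[2]+np.pi/2,-25)
def sp(z,y=.0428,x=.001):return T(FX,[[x,y,z]])[0]+RS[:,2]*.005
E
python3 - <<'E'
from h import *
p0,R0=here();r=Ro.from_matrix(R0.T@RS).as_rotvec();print(r,sp(.046))
a=plan(np.array([.44*np.cos(-.25),.44*np.sin(-.25),.30]),R0@Ro.from_rotvec(r/2).as_matrix(),8,True)
b=plan(sp(.24),RS,8,start=a)
E
```

```text
[ 0.15625602 -0.7732234  -1.7466951 ] [0.56416836 0.03321895 0.04146846]
2.63 -2.01 -0.07 0.010 -0.048 -0.109; 2.72 -1.84 -0.26 0.010 -0.048 -0.109; 2.78 -1.66 -0.46 0.010 -0.048 -0.109; 2.82 -1.48 -0.65 0.010 -0.048 -0.109; 2.83 -1.31 -0.84 0.010 -0.048 -0.109; 2.81 -1.14 -1.03 0.010 -0.048 -0.109; 2.77 -0.98 -1.21 0.010 -0.048 -0.109; 2.71 -0.83 -1.39 0.010 -0.048 -0.109
2.28 0.48 1.15 0.010 -0.048 -0.109; 2.27 0.74 1.04 0.010 -0.048 -0.109; 2.22 1.00 0.92 0.010 -0.048 -0.109; 2.14 1.25 0.80 0.010 -0.048 -0.109; 2.03 1.48 0.69 0.010 -0.048 -0.109; 1.88 1.70 0.58 0.010 -0.048 -0.109; 1.71 1.90 0.47 0.010 -0.048 -0.109; 1.52 2.08 0.38 0.010 -0.048 -0.109
```

send_rows(targets="2.63 -2.01 -0.07 0.010 -0.048 -0.109; 2.72 -1.84 -0.26 0.010 -0.048 -0.109; 2.78 -1.66 -0.46 0.010 -0.048 -0.109; 2.82 -1.48 -0.65 0.010 -0.048 -0.109; 2.83 -1.31 -0.84 0.010 -0.048 -0.109; 2.81 -1.14 -1.03 0.010 -0.048 -0.109; 2.77 -0.98 -1.21 0.010 -0.048 -0.109; 2.71 -0.83 -1.39 0.010 -0.048 -0.109")

```text
t: 21.5
position: [0.4267, -0.1071, 0.2989]
tcp_rot: [2.902, -0.088, 1.111]
ft_force: [0.3, -0.3, 0.4]
width: 0.0563
gripper_force: 0.0
```

send_rows(targets="2.28 0.48 1.15 0.010 -0.048 -0.109; 2.27 0.74 1.04 0.010 -0.048 -0.109; 2.22 1.00 0.92 0.010 -0.048 -0.109; 2.14 1.25 0.80 0.010 -0.048 -0.109; 2.03 1.48 0.69 0.010 -0.048 -0.109; 1.88 1.70 0.58 0.010 -0.048 -0.109; 1.71 1.90 0.47 0.010 -0.048 -0.109; 1.52 2.08 0.38 0.010 -0.048 -0.109")

```text
t: 22.5
position: [0.5648, 0.0354, 0.2343]
tcp_rot: [-3.141, 0.428, 1.935]
ft_force: [-0.4, -0.6, -0.1]
width: 0.0561
gripper_force: 0.0
```

```bash
python3 - <<'E'
from h import *
p,R=here();print(p,sp(.24),R.T@(sp(.24)-p)*100,Ro.from_matrix(R.T@RS).as_rotvec(),robot.get_state()["joint_positions"])
plan(sp(.085),RS,7)
E
```

```text
[0.56483979 0.03536763 0.23432991] [0.56416836 0.03321895 0.23546846] [-0.20814537 -0.13929328 -0.03019965] [ 0.0009865  -0.00869256  0.00302821] [ 0.20669132  0.07129547  1.41826192 -0.42209221  1.58018915 -0.17687437]
0.89 -0.02 2.01 0.000 -0.001 0.000; 0.89 -0.02 2.01 0.000 -0.001 0.000; 0.89 -0.02 2.01 0.000 -0.001 0.000; 0.90 -0.02 2.01 0.000 -0.001 0.000; 0.90 -0.02 2.01 0.000 -0.001 0.000; 0.90 -0.02 2.01 0.000 -0.001 0.000; 0.90 -0.02 2.00 0.000 -0.001 0.000
```

send_rows(targets="0.89 0 1.9 0 0 0; 0.89 0 2.01 0 0 0; 0.89 0 2.01 0 0 0; 0.90 0 2.01 0 0 0; 0.90 0 2.01 0 0 0; 0.90 0 2.01 0 0 0; 0.6 0 1.3 0 0 0; 0 0 0 0 0 0")

```text
t: 23.5
position: [0.5635, 0.0334, 0.088]
tcp_rot: [-3.14, 0.426, 1.931]
ft_force: [0.6, -0.1, 0.1]
width: 0.0563
gripper_force: 0.0
```

send_rows(targets="0 0 0 0 0 0; 0 0 0 0 0 0; 0 0 0 0 0 0; 0 0 0 0 0 0; 0 0 0 0 0 0; 0 0 0 0 0 0; 0 0 0 0 0 0; 0 0 0 0 0 0")

```text
t: 24.5
position: [0.5649, 0.0342, 0.0896]
tcp_rot: [3.139, 0.427, 1.931]
ft_force: [-0.3, -0.2, 0.5]
width: 0.0562
gripper_force: 0.0
```

```bash
python3 - <<'E'
from h import *
p,R=here();print(p,Ro.from_matrix(R.T@RS).as_rotvec())
plan(sp(.046),RS,6)
E
```

```text
[0.56489241 0.03419075 0.0896421 ] [ 0.00178241 -0.00976216 -0.00090768]
0.32 -0.02 0.74 0.000 -0.002 -0.000; 0.32 -0.02 0.73 0.000 -0.002 -0.000; 0.32 -0.02 0.73 0.000 -0.002 -0.000; 0.33 -0.02 0.73 0.000 -0.002 -0.000; 0.33 -0.02 0.73 0.000 -0.002 -0.000; 0.33 -0.02 0.73 0.000 -0.002 -0.000
```

send_rows(targets="0.32 -0.02 0.73 0 -0.002 0; 0.32 -0.02 0.73 0 -0.002 0; 0.32 -0.02 0.73 0 -0.002 0; 0.33 -0.02 0.73 0 -0.002 0; 0.33 -0.02 0.73 0 -0.002 0; 0.33 -0.02 0.73 0 0 0; 0 0 0 0 0 0; 0 0 0 0 0 0")

```text
t: 25.5
position: [0.5643, 0.0333, 0.0419]
tcp_rot: [3.139, 0.437, 1.93]
ft_force: [-0.8, -0.2, 0.4]
width: 0.0563
gripper_force: 0.0
```

send_rows(targets="0 0 0 0 0 0; 0 0 0 0 0 0; 0 0 0 0 0 0; 0 0 0 0 0 0; 0 0 0 0 0 0; 0 0 0 0 0 0; 0 0 0 0 0 0; 0 0 0 0 0 0", claw=0, grip_force=30)

```text
t: 26.5
position: [0.5643, 0.0333, 0.042]
tcp_rot: [3.139, 0.437, 1.93]
ft_force: [-0.9, 0.2, 3.4]
width: 0.0335
gripper_force: 30.0
```

```bash
python3 - <<'E'
from h import *
p,R=here();print(p,robot.get_state()["gripper_force"])
# spacer pose in tool frame (upright, axis = world)
sc=T(FX,[[.001,.0428,.02]])[0];Rsp=Ro.from_euler("z",FX[2]).as_matrix()
rel=R.T@(sc-p);Rrel=R.T@Rsp
# place: spacer yaw in tray = nearest of tray x/y alignment -> keep world yaw TR so footprint aligned
tgt=T(TR,[[0,.038,.006]])[0]
for k in(0,):
    Rt=Ro.from_euler("z",TR[2]).as_matrix()@Rrel.T;pt=tgt-Rt@rel
    np.savez("place.npz",p=pt,R=Rt);print("place",pt)
up=plan(p+[0,0,.12],R,5);mid=plan(pt+[0,0,.10],Rt,11,True,start=up)
E
```

```text
[0.56427762 0.03328425 0.04199075] 29.999099671840668
place [0.45848533 0.30934347 0.02799075]
-1.02 0.01 -2.17 0.000 0.000 0.000; -1.02 0.01 -2.17 0.000 0.000 0.000; -1.02 0.01 -2.17 0.000 0.000 0.000; -1.02 0.01 -2.17 0.000 0.000 0.000; -1.02 0.01 -2.17 0.000 0.000 0.000
2.55 0.65 -0.85 0.023 -0.000 0.050; 2.59 0.37 -0.87 0.023 -0.000 0.050; 2.61 0.08 -0.88 0.023 -0.000 0.050; 2.60 -0.20 -0.87 0.023 -0.000 0.050; 2.56 -0.48 -0.86 0.023 -0.000 0.050; 2.50 -0.75 -0.83 0.023 -0.000 0.050; 2.41 -1.01 -0.79 0.023 -0.000 0.050; 2.30 -1.27 -0.74 0.023 -0.000 0.050
2.17 -1.50 -0.67 0.023 -0.000 0.050; 2.01 -1.72 -0.60 0.023 -0.000 0.050; 1.83 -1.93 -0.52 0.023 -0.000 0.050
```

send_rows(targets="-0.51 0 -1.09 0 0 0; -1.02 0 -2.17 0 0 0; -1.02 0 -2.17 0 0 0; -1.02 0 -2.17 0 0 0; -1.02 0 -2.17 0 0 0; -0.7 0 -1.5 0 0 0; 2.55 0.65 -0.85 0.023 0 0.050; 2.59 0.37 -0.87 0.023 0 0.050")

```text
t: 27.5
position: [0.5557, 0.0875, 0.1604]
tcp_rot: [3.138, 0.436, 1.817]
ft_force: [-0.5, -0.2, -2.3]
width: 0.0335
gripper_force: 30.0
```

send_rows(targets="2.61 0.08 -0.88 0.023 0 0.050; 2.60 -0.20 -0.87 0.023 0 0.050; 2.56 -0.48 -0.86 0.023 0 0.050; 2.50 -0.75 -0.83 0.023 0 0.050; 2.41 -1.01 -0.79 0.023 0 0.050; 2.30 -1.27 -0.74 0.023 0 0.050; 2.17 -1.50 -0.67 0.023 0 0.050; 2.01 -1.72 -0.60 0.023 0 0.050")

```text
t: 28.5
position: [0.4737, 0.2879, 0.1351]
tcp_rot: [3.137, 0.435, 1.378]
ft_force: [0.5, 0.2, -1.0]
width: 0.0338
gripper_force: 30.0
```

send_rows(targets="1.83 -1.93 -0.52 0.023 0 0.050; 0 0 0 0 0 0; 0 0 0 0 0 0; 0 0 0 0 0 0; 0 0 0 0 0 0; 0 0 0 0 0 0; 0 0 0 0 0 0; 0 0 0 0 0 0")

```text
t: 29.5
position: [0.4588, 0.3092, 0.1325]
tcp_rot: [3.136, 0.434, 1.324]
ft_force: [-0.7, 0.6, -0.8]
width: 0.0341
gripper_force: 30.0
```

```bash
python3 - <<'E'
from h import *
d=np.load("place.npz");p,R=here();print(p,d["p"],Ro.from_matrix(R.T@d["R"]).as_rotvec(),robot.get_state()["joint_positions"])
im=robot.capture("side");im2=robot.capture("top");cv2.imwrite("pics/last.png",np.hstack([cv2.resize(im[230:420,220:400],None,fx=2.2,fy=2.2),cv2.resize(im2[210:400,110:290],None,fx=2.2,fy=2.2)]))
a=plan(d["p"]+[0,0,.01],d["R"],8);plan(d["p"]+[0,0,-.001],d["R"],4,start=a)
E
```

```text
[0.45876974 0.30922165 0.13245728] [0.45848533 0.30934347 0.02799075] [ 0.00041104 -0.00225996 -0.00437359] [ 0.65261248  0.38661645  1.24449607 -0.27990071  1.84526821  0.86775049]
0.50 -0.01 1.07 0.000 -0.000 -0.001; 0.50 -0.01 1.07 0.000 -0.000 -0.001; 0.50 -0.01 1.07 0.000 -0.000 -0.001; 0.50 -0.01 1.07 0.000 -0.000 -0.001; 0.50 -0.01 1.07 0.000 -0.000 -0.001; 0.50 -0.01 1.07 0.000 -0.000 -0.001; 0.50 -0.01 1.07 0.000 -0.000 -0.001; 0.50 -0.01 1.07 0.000 -0.000 -0.001
0.12 -0.00 0.25 0.000 0.000 0.000; 0.12 -0.00 0.25 0.000 0.000 0.000; 0.12 -0.00 0.25 0.000 0.000 0.000; 0.12 -0.00 0.25 0.000 0.000 0.000
```

View pics/last.png

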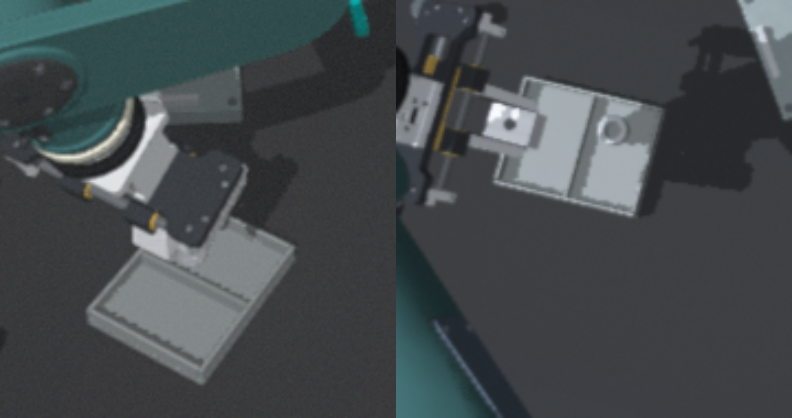

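The spacer is held upright above the tray's empty compartment, its hole at (510,123) in the right crop, where I expect it. I'll lower it.

send_rows(targets="0.50 -0.01 1.07 0 0 -0.001; 0.50 -0.01 1.07 0 0 -0.001; 0.50 -0.01 1.07 0 0 -0.001; 0.50 -0.01 1.07 0 0 -0.001; 0.50 -0.01 1.07 0 0 0; 0.50 -0.01 1.07 0 0 0; 0.40 0 0.80 0 0 0; 0 0 0 0 0 0")

```text
t: 30.6
position: [0.4581, 0.3095, 0.0517]
tcp_rot: [3.14, 0.436, 1.329]
ft_force: [-0.5, 0.5, -1.3]
width: 0.0335
gripper_force: 30.0
```

send_rows(targets="0 0 0 0 0 0; 0 0 0 0 0 0; 0 0 0 0 0 0; 0 0 0 0 0 0; 0 0 0 0 0 0; 0 0 0 0 0 0; 0 0 0 0 0 0; 0 0 0 0 0 0")

```text
t: 31.6
position: [0.4585, 0.3098, 0.0526]
tcp_rot: [3.138, 0.434, 1.328]
ft_force: [-0.9, 0.6, -0.7]
width: 0.0341
gripper_force: 30.0
```

```bash
python3 - <<'E'
from h import *
d=np.load("place.npz");p,R=here();print(p-d["p"],Ro.from_matrix(R.T@d["R"]).as_rotvec(),robot.get_state()["ft_force"])
plan(d["p"]+[0,0,-.002],d["R"],8)
E
```

```text
[4.81720821e-05 4.48329002e-04 2.46268462e-02] [ 0.00038259 -0.00226451 -0.00034512] [-0.92185075  0.63744858 -0.73803594]
0.14 -0.00 0.30 0.000 -0.000 -0.000; 0.14 -0.00 0.30 0.000 -0.000 -0.000; 0.14 -0.00 0.30 0.000 -0.000 -0.000; 0.14 -0.00 0.30 0.000 -0.000 -0.000; 0.14 -0.00 0.30 0.000 -0.000 -0.000; 0.14 -0.00 0.30 0.000 -0.000 -0.000; 0.14 -0.00 0.30 0.000 -0.000 -0.000; 0.14 -0.00 0.30 0.000 -0.000 -0.000
```

send_rows(targets="0.14 0 0.30 0 0 0; 0.14 0 0.30 0 0 0; 0.14 0 0.30 0 0 0; 0.14 0 0.30 0 0 0; 0.14 0 0.30 0 0 0; 0.14 0 0.30 0 0 0; 0.14 0 0.30 0 0 0; 0.1 0 0.2 0 0 0")

```text
t: 32.6
position: [0.4586, 0.3098, 0.027]
tcp_rot: [3.138, 0.435, 1.328]
ft_force: [0.6, -0.2, -0.7]
width: 0.0337
gripper_force: 30.0
```

send_rows(targets="0 0 0 0 0 0; 0 0 0 0 0 0; 0 0 0 0 0 0; 0 0 0 0 0 0; 0.05 0 0.1 0 0 0; 0 0 0 0 0 0; 0 0 0 0 0 0; 0 0 0 0 0 0")

```text
t: 33.6
position: [0.4588, 0.31, 0.0266]
tcp_rot: [3.138, 0.434, 1.328]
ft_force: [-0.2, 1.1, 3.0]
width: 0.034
gripper_force: 30.0
```

Contact with the floor (3 N up). I'll release and withdraw.

send_rows(targets="0 0 0 0 0 0; 0 0 0 0 0 0; 0 0 0 0 0 0; 0 0 0 0 0 0; 0 0 0 0 0 0; 0 0 0 0 0 0; 0 0 0 0 0 0; 0 0 0 0 0 0", claw=0.6)

```text
t: 34.6
position: [0.4587, 0.3099, 0.0261]
tcp_rot: [3.138, 0.434, 1.328]
ft_force: [1.0, -0.2, 0.4]
width: 0.0565
gripper_force: 0.0
```

send_rows(targets="0 0 -1 0 0 0; 0 0 -2 0 0 0; 0 0 -2.5 0 0 0; 0 0 -2.5 0 0 0; 0 0 -2.5 0 0 0; 0 0 -2.5 0 0 0; 0 0 -2 0 0 0; 0 0 0 0 0 0")

```text
t: 35.6
position: [0.4741, 0.3725, 0.1645]
tcp_rot: [3.135, 0.431, 1.328]
ft_force: [-0.9, 0.1, -0.6]
width: 0.0565
gripper_force: 0.0
```

```bash
python3 - <<'E'
from h import *
im=robot.capture("top");im0=cv2.imread("pics/top0.png")
b,a=quad(im,(145,235,60,70),215);print(b.round(1).tolist(),a);w=unproj("top",b.mean(0),.044);d=w-[TR[0],TR[1],0];ca,sa=np.cos(TR[2]),np.sin(TR[2]);print("tray xy",ca*d[0]+sa*d[1],-sa*d[0]+ca*d[1])
f=lambda i,x,y,w,h:i[y:y+h,x:x+w].astype(int)
for n,r in dict(cradle=(405,255,60,60),bush=(198,258,22,20),plug=(335,226,16,16),jar=(170,160,35,35),weight=(400,155,35,35),driver=(270,130,85,28),sample=(470,195,25,25),rod=(112,204,24,20)).items():print(n,(abs(f(im,*r)-f(im0,*r)).max(2)>60).sum())
s=robot.get_state();print(s["t"],s["position"])
E
```

```text
[[163.8, 275.9], [167.6, 261.6], [185.5, 266.3], [181.8, 280.6]] 236.3125
tray xy 4.199488009283027e-05 0.03873565600174069
cradle 0
bush 49
plug 0
jar 0
weight 0
driver 0
sample 0
rod 25
35.65 [0.47362527 0.37183293 0.16299002]
```

```bash
python3 -c "
from bench import robot
print(robot.sign_off())"
```

```text
the job is handed in; nothing more can be done
None
```

The job is handed in at about 36 s: I knocked the spacer clear of the bridge, put the block back in its cradle and set the spacer upright in the tray's empty compartment; no bystander moved as far as I could tell (image changes near the bush and rod looked like shadow or gripper, not checked by eye), and `sign_off()` gave no verdict.

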